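# Slide the drip tray home and start a rinse

## Robot

A 6-joint arm with a two-finger parallel gripper is mounted at the origin on a cart in front of the work surface, level with it; the furniture and walls round the work are solid. World frame = base frame: x ahead of the robot, y to its left, z up, the work surface at z = 0. Lengths are in mm, angles in rad, forces in N, time in s.
With the tool pointing down it reaches from about 275 to 1000 mm from the base axis. Payload 8.4 kg.
Tool frame: the origin (TCP) lies midway between the tips of the shut fingers; the grasp point (between the pads) lies 19 mm behind it; z points along the fingers, y is the line along which they close (so a half turn about z gives the same grasp; the last joint's range is limited). The gripper opens to 85 mm and grips with 20 to 120 N. Pads are 22 mm wide; open, the fingers measure 114 mm over their backs; the gripper's body (76 mm by 85 mm) begins 54 mm behind the grasp point. The pads swing forward as they close: fully open they stand 13 mm farther back than shut.
Start: joints at [-1.145, 0.353, 1.633, -0, 1.155, -0.002], TCP at [259.293, -568.678, 231.281] pointing down, gripper open.
Joint ranges: [-2.63, 2.63], [-0.92, 2.1], [0.06, 2.66], [-1.3, 4.44], [0, 2.69], [-3.02, 3.02]. Speed limits (rad/s): [2.22, 2.22, 2.79, 3.14, 3.14, 3.14].

## Interface

Orientations are given as [roll, pitch, yaw] about the fixed x, y, z axes, in that order (R = Rz(yaw) Ry(pitch) Rx(roll)).
In Python, from rig import telemetry, optics, r gives the robot as it stands.
- The arm moves only by the tool play_rows, never from a script. Its arguments are lists of equal length, an entry for each row: "dp": the shift along the tool's x, y, z in units of 40 mm (1.0 is 40 mm), a list of three; "rot": the turn, a rotation vector about the tool's x, y, z in units of 6 degrees (1.0 is 6 degrees), a list of three. In form: {"dp": [[tx, ty, tz], ...], "rot": [[ax, ay, az], ...]}. A call has 1 to 5 rows; each row is the pose to reach, as a shift and turn from the pose commanded when the call began, along the tool's axes at that moment; what a row does not reach only later rows make up. A row lasts 1/12 s, in which the tool goes at most 41.7 mm and 7.16 degrees, less where a joint would pass 70% of its speed; a pose out of reach is approached as far as the arm can. A call with a gripper value outside its range is refused whole. "fingers" is the opening, from 0 (shut) to 1 (fully open), set as the call begins (left out, the last holds). The fingers move at their own pace and stop on an object; "grip_force" is the grip in N (left out, the last holds). Time passes only in rows, so rows that repeat a pose let the fingers close. It gives the time, the measured TCP pose, the force, the opening and the grip force at its end, in the units of the state.
- telemetry.sense(): the state, without advancing time (a new reading comes with each control period).
- optics.grab_frame(name): name is "scene" or "top"; returns a dict with "color" (384x512x3 uint8, red, green, blue), "mtx" (3x3 intrinsics, pixels), "D" ([k1, k2, p1, p2, k3] as OpenCV has them; the pictures are not rectified), "R" (3x3) and "t" (3): a world point X has camera coordinates R X + t. Camera axes: x right, y down, z forward; pixel columns grow to the right and rows downward; lengths in mm; the calibration is good to about 2 mm. A picture is of the moment at which its call begins. There is no depth.
- r.sign_off(): hands the job in; it is judged then, once.
The state is a dict: "clock": time; "qpos": joint angles; "qvel": joint speeds; "joint_efforts": joint torques, N m; "eef_pos": TCP position; "tcp_rot": TCP orientation; "contact_force": force on the tool from outside, world axes, zero at the start; "wrist_torque": the same for the moment, N m; "opening": opening from 0.0 (shut) to 1.0 (fully open); "grasp_force": force on a finger pad.
Only numpy, scipy, OpenCV 4.12 (cv2) and the standard library are available. Lean on these libraries where they do the work, as an engineer would, in place of code of your own. Each camera call takes 0.05 s, during which the arm holds its last target. There are 200 camera calls.

## Task

The coffee machine will only rinse itself with its drip tray in place. With the fingertips, push the loose drip tray along the worktop into the bay between the two base arms of the machine until it is fully home against the back, never lifting it; only then press the round button on top of the machine all the way down for a moment and let it come up again. Do not disturb the mug, the teaspoon or the canister.

Things in the scene. Friction and masses are not known exactly. Their poses are not given: they have to be found in the camera images.
- coffee_machine: White coffee machine, 145 wide, 247 deep, 240 high (mm), fixed, its front turned to the robot's left. Origin: on the worktop midway between the front tips of its two black base arms; x points straight into the bay between the arms, z up. Arms: 25 wide, 36 high; over their front 30 they flare, 95 to 119 apart at the tips. The head overhangs the bay from x = 40 on, 143 above the worktop.
- bay_stop (a point): Point on the worktop at the middle of the bay's back wall, which stops the tray: 85 mm behind the arm tips, at x = 85, y = 0 in the machine's frame. The bay is 95 mm wide between the arms (y = -47.5 to 47.5), open to the front; its floor is the worktop. Two spouts hang over it, 112 mm above the worktop, 23 mm in front of this wall.
- drip_tray: Loose tray of grey plastic, closed by a grille of steel bars: 120 mm long (its x), 90 wide (its y), 30 high, 0.3 to 0.65 kg; it slides on the worktop. Origin: centre of its underside. It starts in front of the bay, somewhat aside and askew; its +x end faces the bay and goes in first. Fully home, its origin is at x = 25, y = 0 in the machine's frame and its near end is 35 mm out of the bay.
- rinse_button_top (a point): Centre of the top face of the round steel rinse button, 26 mm across, on the top of the machine's head near its front; it points straight up and goes straight down 6 mm.
- rinse_button (a joint): Travel of the rinse button: 0 = up, 0.006 m = fully down; a spring needs about 4 N at full travel and returns it when let go.
- mug: White mug with dark dots, 90 mm across without the handle, 93 mm high, standing upright on the worktop; origin at the centre of its underside. Leave it where it stands.
- teaspoon: Steel teaspoon, 132 mm long, 28 mm wide, 10 mm high, lying on the worktop; origin at the centre of its underside. Leave it where it lies.
- canister: Green glazed clip-top canister, about 127 x 112 mm, 120 mm high, standing on the worktop; origin at the centre of its underside. Leave it where it stands.
There are look-alikes about, which are no part of the job. There is more than one size of the drip_tray; the one meant has the size given above.

How it is judged:
By the outcome, as a careful person would: the job done as asked, in the order asked, and still so for the second after the job is handed in, with the robot touching nothing.
It also fails if it takes over 72 s, if anything falls off the work surface, if the arm or the gripper's body presses on something with over 40 N, if the wrist force passes 120 N, or if a joint passes its speed limit or range.

## Working session

There is one attempt and no reset: what is moved stays moved. The work goes in short steps, Python scripts to look and compute and a tool call to move; the robot and the scene stay as the last step left them, time stands still between calls to the robot, and variables do not carry over. Pictures are saved under pics/ and viewed, at most 10 in all, crops included, and the job is handed in when it is done.

Besides the shell and the picture viewer there is one more tool, called after "Emit:" as name(argument=value, ...) on one line, values as JSON. play_rows: Moves the arm, as the interface text tells. Its arguments: {"type":"object","properties":{"dp":{"type":"array"},"rot":{"type":"array"},"fingers":{"type":"number"},"grip_force":{"type":"number"}},"required":["dp","rot"]}

```bash
mkdir -p pics; cat > h.py <<'E'
import numpy as np, cv2
from rig import telemetry, optics, r
def grab(n):
    f=optics.grab_frame(n); return f
def ray(f,px):
    u=cv2.undistortPoints(np.array(px,float).reshape(-1,1,2),np.array(f["mtx"]),np.array(f["D"])).reshape(-1,2)
    R=np.array(f["R"]);t=np.array(f["t"]).reshape(3)
    d=np.c_[u,np.ones(len(u))]@R; return -R.T@t,d
def onz(f,px,z):
    c,d=ray(f,px); return c+d*((z-c[2])/d[:,2])[:,None]
def proj(f,X):
    p,_=cv2.projectPoints(np.array(X,float).reshape(-1,1,3),cv2.Rodrigues(np.array(f["R"]))[0],np.array(f["t"],float),np.array(f["mtx"]),np.array(f["D"])); return p.reshape(-1,2)
def save(f,name,crop=None,s=1.5):
    im=cv2.cvtColor(f["color"],cv2.COLOR_RGB2BGR)
    if crop: a,b,c,d=crop; im=im[b:d,a:c]
    cv2.imwrite("pics/"+name,cv2.resize(im,None,fx=s,fy=s,interpolation=cv2.INTER_CUBIC))
E
python3 - <<'E'
from h import *
import pickle
for n in("scene","top"):
    f=grab(n); save(f,n+"0.png"); pickle.dump(f,open(n+"0.pkl","wb")); print(n,ray(f,[[256,192]]))
s=telemetry.sense();print(s)
E
```

```text
scene (array([-175.544353  ,  621.0700855 ,  561.42906346]), array([[ 0.67969466, -0.61784062, -0.39576668]]))
top (array([3.24993944e+02, 1.02638109e+00, 2.00640731e+03]), array([[ 0.08932468,  0.01396312, -0.99594648]]))
{'clock': 0.1, 'qpos': array([-1.14540293e+00,  3.53604658e-01,  1.63405643e+00, -1.13664581e-05,
        1.15523929e+00, -2.39292625e-03]), 'qvel': array([ 0.00011799, -0.00257914, -0.00174496, -0.00138977,  0.0004836 ,
        0.0007197 ]), 'joint_efforts': array([ 9.41193975e-04, -6.06360626e+01, -3.42821324e+01, -5.75951822e-05,
        4.05794606e-03,  2.43952911e-05]), 'eef_pos': array([ 259.10498339, -568.27730318,  230.62210369]), 'tcp_rot': array([-3.14028490e+00,  7.26374221e-06,  4.27790921e-01]), 'contact_force': array([-0.22307931,  0.25513786,  0.5682985 ]), 'wrist_torque': array([ 0.00761356, -0.03191771, -0.0428286 ]), 'grasp_force': 0.0, 'opening': 1.00321349377096}
```

View pics/scene0.png

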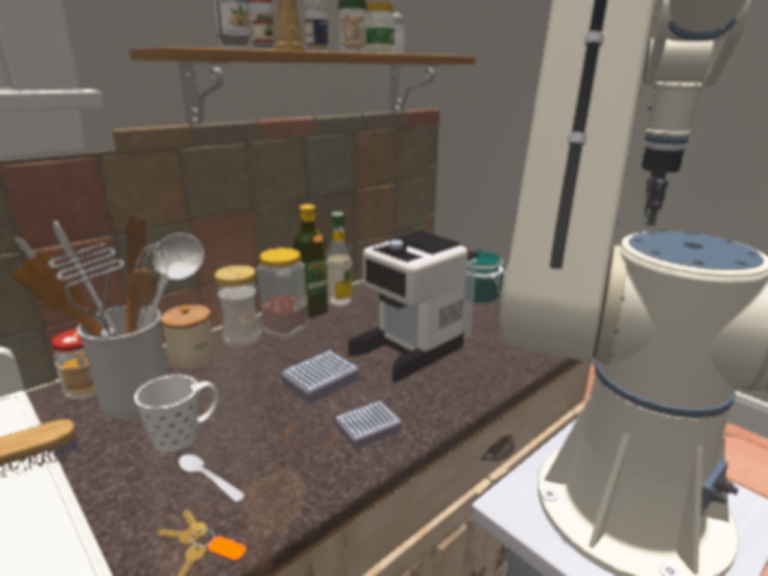

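View pics/top0.png

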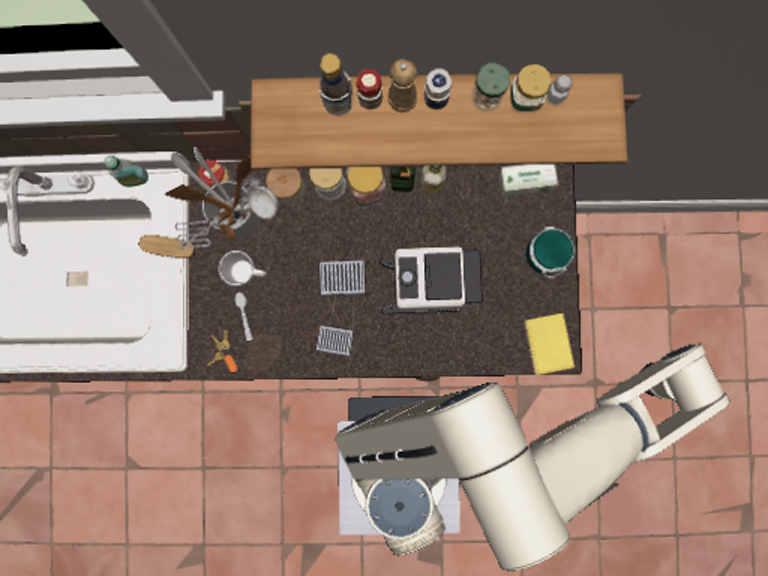

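The scene view shows a large grille tray at about (320,373) and a small one at (368,421), with the machine at (415,300). In the top view (shown at 1.5x) the large tray is at (342,277) and the small one at (335,340). The machine is at (437,278), with its arm tips at (388,264) and (388,309) and its button at (407,277). I'll measure the tray sizes next to pick out the 120x90 one, and check it in a crop.

```bash
python3 - <<'E'
from h import *
import pickle
f=pickle.load(open("top0.pkl","rb")); im=f["color"]
for name,(a,b,c,d) in {"big":(205,165,250,203),"small":(205,210,242,244)}.items():
    g=im[b:d,a:c].astype(int); m=(g.min(2)>95).astype(np.uint8)
    m=cv2.morphologyEx(m,cv2.MORPH_CLOSE,np.ones((5,5)))
    cs,_=cv2.findContours(m,cv2.RETR_EXTERNAL,cv2.CHAIN_APPROX_NONE); k=max(cs,key=cv2.contourArea)
    P=onz(f,k.reshape(-1,2)+[a,b],30)[:,:2].astype(np.float32)
    print(name,cv2.minAreaRect(P))
s=pickle.load(open("scene0.pkl","rb"))
big=im[150:250,190:330]; a=cv2.resize(cv2.cvtColor(big,cv2.COLOR_RGB2BGR),None,fx=5.6,fy=5.6,interpolation=cv2.INTER_CUBIC)
cv2.imwrite("pics/crop_top.png",a)
save(s,"crop_scene.png",(180,150,330,300),4)
E
```

```text
big ((534.32373046875, 140.84677124023438), (88.08890533447266, 117.15653991699219), 1.4381310939788818)
small ((367.87054443359375, 163.242919921875), (87.41929626464844, 65.5267562866211), 79.62229919433594)
```

View pics/crop_top.png

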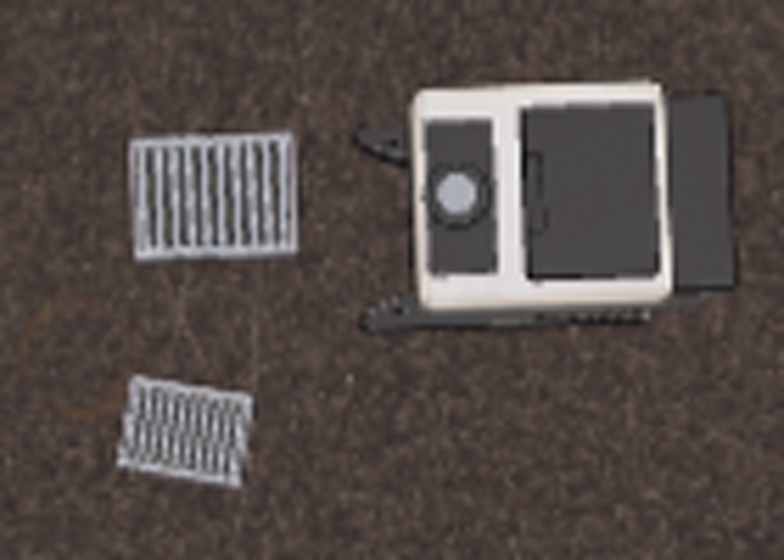

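View pics/crop_scene.png

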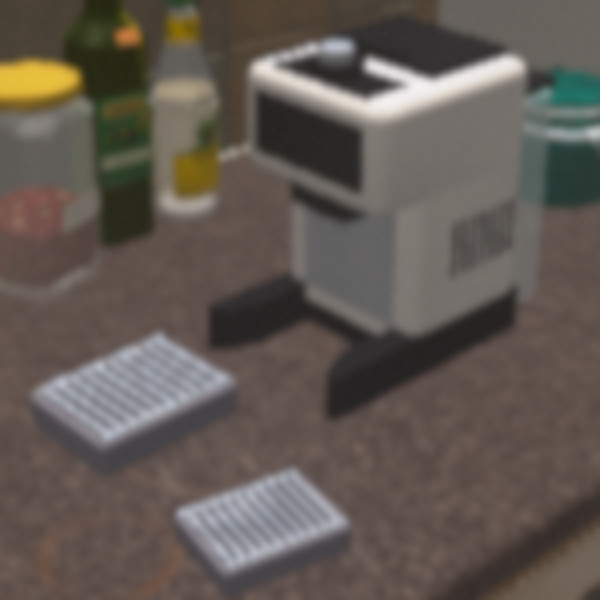

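The crop confirms it. The large tray at top pixel (228,185) measures 117 x 88 mm, so it's the one meant; the small one at (223,227) is 87 x 65. Next I need the machine's frame.

```bash
python3 - <<'E'
from h import *
import pickle
f=pickle.load(open("top0.pkl","rb")); s=pickle.load(open("scene0.pkl","rb"))
T=lambda p:np.array(p)/5.6+[190,150]-0.4
S=lambda p:np.array(p)/4+[180,150]-0.4
np.set_printoptions(precision=1,suppress=True)
print("tips z36",onz(f,T([[357,134],[361,323]]),36)[:,:2])
H=onz(f,T([[412,88],[662,82],[672,302],[420,309]]),232)[:,:2];print("head",H, np.linalg.norm(H-np.roll(H,-1,0),axis=1))
e=H[1]-H[0];e2=H[2]-H[3];print("dir",np.degrees(np.arctan2(e[1],e[0])),np.degrees(np.arctan2(e2[1],e2[0])))
w=H[3]-H[0];w2=H[2]-H[1];print("across",np.degrees(np.arctan2(w[1],w[0])),np.degrees(np.arctan2(w2[1],w2[0])))
print("tray tops top",onz(f,T([[130,140],[294,132],[298,254],[135,261]]),30)[:,:2])
print("tray scene",onz(s,S([[33,395],[162,333],[237,380],[105,442]]),30)[:,:2])
print("arm tips scene bottom z0",onz(s,S([[211,345],[329,417]]),0)[:,:2],"top",onz(s,S([[210,308],[330,378]]),36)[:,:2])
# button triangulate
c1,d1=ray(f,T([[457,193]]));c2,d2=ray(s,S([[338,46]]))
A=np.stack([d1[0],-d2[0]],1);k=np.linalg.lstsq(A,c2-c1,rcond=None)[0];print("button",c1+k[0]*d1[0],c2+k[1]*d2[0])
E
```

```text
tips z36 [[575.6  37.9]
 [441.3  37.3]]
head [[ 579.6   -1.4]
 [ 580.5 -161.4]
 [ 439.4 -164.1]
 [ 438.    -3.9]] [160.  141.1 160.2 141.7]
dir -89.66705372034387 -89.4742341217185
across -179.0031222037219 -178.94116043797328
tray tops top [[575.1 199.8]
 [578.6  82.8]
 [491.4  81.3]
 [488.6 197. ]]
tray scene [[567.5 201.2]
 [576.9  82.7]
 [488.   82.5]
 [486.9 196.2]]
arm tips scene bottom z0 [[578.8  34.7]
 [443.   34.1]] top [[574.7  38. ]
 [438.9  37.7]]
button [509.5 -28.5 251.2] [507.7 -30.4 251. ]
```

```bash
python3 - <<'E'
from h import *
import pickle
f=pickle.load(open("top0.pkl","rb")); s=pickle.load(open("scene0.pkl","rb"))
np.set_printoptions(precision=1,suppress=True)
def tri(a,b):
    c1,d1=ray(f,[np.array(a)/1.5]);c2,d2=ray(s,[np.array(b)/1.5])
    k=np.linalg.lstsq(np.stack([d1[0],-d2[0]],1),c2-c1,rcond=None)[0];return c1+k[0]*d1[0],c2+k[1]*d2[0]
print("shelf L,R front",tri([251,165],[133,56]),tri([626,162],[474,63]))
print("yellow jar lid",tri([366,178],[281,256]))
print("bottle yellow cap",tri([434,172],[337,222]))
print("mug handle tip z60",onz(f,[[266/1.5,272/1.5]],60),"yellow jar front z100",onz(f,[[366/1.5,200/1.5],[402/1.5,191/1.5],[434/1.5,189/1.5]],100))
print("canister",onz(f,[[551/1.5,250/1.5]],120))
E
```

```text
shelf L,R front (array([704.8, 281. , 556.9]), array([719. , 324.1, 568.9])) (array([ 695.2, -461.2,  567.2]), array([ 695.6, -460.9,  567.2]))
yellow jar lid (array([765.2,  66.8, 174.7]), array([766.3,  68.5, 175. ]))
bottle yellow cap (array([ 766.3, -100.3,  218.7]), array([773.6, -91.2, 220. ]))
mug handle tip z60 [[547.4 336.9  60. ]] yellow jar front z100 [[ 725.1   70.4  100. ]
 [ 746.9  -23.1  100. ]
 [ 750.7 -106.   100. ]]
canister [[ 583.4 -399.2  120. ]]
```

Emit:
play_rows(dp=[[0,0,-0.6],[0,0,-1.2],[0,0,-1.8],[0,0,-2.4],[0,0,-3.0]], rot=[[0,0,0.8],[0,0,1.6],[0,0,2.4],[0,0,3.2],[0,0,4.0]], fingers=0.5)

```text
clock: 0.52
eef_pos: [259.1, -568.4, 352.0]
tcp_rot: [-3.141, 0.0, 0.005]
contact_force: [0.2, -1.7, -0.5]
opening: 0.495
grasp_force: 0.0
```

Emit:
play_rows(dp=[[0.44,-0.89,0],[0.87,-1.77,0],[1.31,-2.66,0],[1.74,-3.54,0],[2.18,-4.43,0]], rot=[[0,0,0],[0,0,0],[0,0,0],[0,0,0],[0,0,0]])

```text
clock: 0.93
eef_pos: [345.1, -388.9, 351.0]
tcp_rot: [-3.141, 0.0, 0.008]
contact_force: [0.2, -0.3, 0.3]
opening: 0.498
grasp_force: 0.0
```

Emit:
play_rows(dp=[[0.44,-0.89,0],[0.87,-1.77,0],[1.31,-2.66,0],[1.74,-3.54,0],[2.18,-4.43,0]], rot=[[0,0,0],[0,0,0],[0,0,0],[0,0,0],[0,0,0]])

```text
clock: 1.35
eef_pos: [430.7, -210.9, 351.2]
tcp_rot: [-3.142, 0.0, 0.009]
contact_force: [0.4, -1.2, 0.1]
opening: 0.501
grasp_force: 0.0
```

Emit:
play_rows(dp=[[0.44,-0.89,0],[0.87,-1.77,0],[1.31,-2.66,0],[1.74,-3.54,0],[2.18,-4.43,0]], rot=[[0,0,0],[0,0,0],[0,0,0],[0,0,0],[0,0,0]])

```text
clock: 1.77
eef_pos: [516.4, -32.8, 351.1]
tcp_rot: [3.142, 0.0, 0.009]
contact_force: [1.9, -0.8, -0.3]
opening: 0.501
grasp_force: 0.0
```

Emit:
play_rows(dp=[[0.44,-0.89,0],[0.87,-1.77,0],[1.31,-2.66,0],[1.74,-3.54,0],[2.18,-4.43,0]], rot=[[0,0,0],[0,0,0],[0,0,0],[0,0,0],[0,0,0]])

```text
clock: 2.18
eef_pos: [602.0, 145.2, 350.9]
tcp_rot: [3.141, 0.001, 0.009]
contact_force: [1.0, -0.3, 0.4]
opening: 0.496
grasp_force: 0.0
```

Emit:
play_rows(dp=[[0,0,0.9],[0,0,1.8],[0,0,2.7],[0,0,3.6],[0,0,4.5]], rot=[[0,0,0],[0,0,0],[0,0,0],[0,0,0],[0,0,0]])

```text
clock: 2.6
eef_pos: [601.3, 143.3, 169.4]
tcp_rot: [3.141, 0.0, 0.009]
contact_force: [0.9, 0.1, -0.7]
opening: 0.498
grasp_force: 0.0
```

Emit:
play_rows(dp=[[0,0,0.8],[0,0,1.6],[0,0,2.4],[0,0,2.8],[0,0,3.0]], rot=[[0,0,0],[0,0,0],[0,0,0],[0,0,0],[0,0,0]])

```text
clock: 3.02
eef_pos: [599.5, 142.7, 47.9]
tcp_rot: [3.14, 0.005, 0.009]
contact_force: [-0.7, -0.2, 0.4]
opening: 0.5
grasp_force: 0.0
```

```bash
python3 - <<'E'
from h import *
f=grab("scene"); save(f,"s1.png",(150,150,350,300),4); print(telemetry.sense()["eef_pos"])
E
```

```text
[599.78520852 142.71707569  47.99875782]
```

View pics/s1.png

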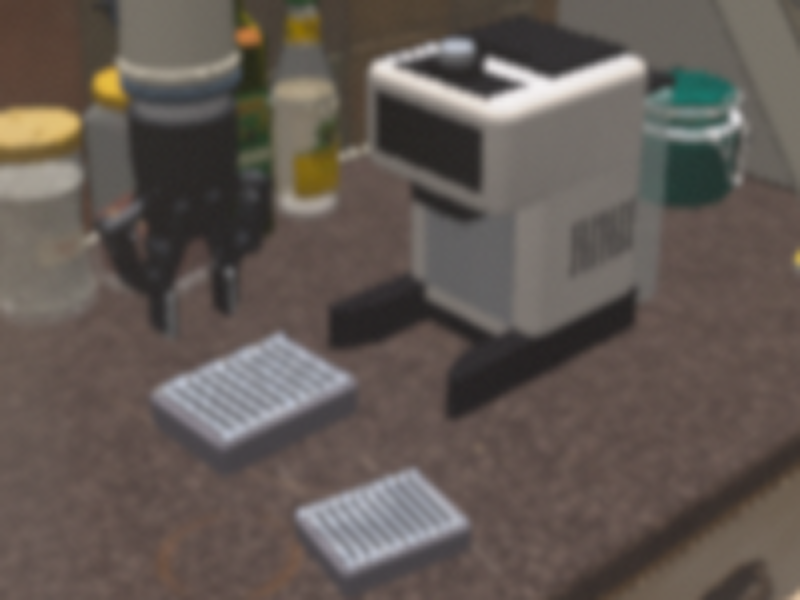

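The scene crop (offset (150,150), 4x) shows both fingers clear behind the tray's wall-side edge. The fingertips are at about (165,330) and (228,310), and the tray is at (255,400). I'll go down and push sideways.

Emit:
play_rows(dp=[[0.05,0,0.3],[0.05,0,0.6],[0.05,0,0.85],[0.05,0,0.98],[0.05,0,1.0]], rot=[[0,0,0],[0,0,0],[0,0,0],[0,0,0],[0,0,0]])

```text
clock: 3.48
eef_pos: [603.2, 143.1, 10.3]
tcp_rot: [3.141, 0.001, 0.009]
contact_force: [-1.1, -0.3, -0.6]
opening: 0.499
grasp_force: 0.0
```

Emit:
play_rows(dp=[[-0.1,0,0],[-0.2,0,0],[-0.3,0,0],[-0.4,0,0],[-0.5,0,0]], rot=[[0,0,0],[0,0,0],[0,0,0],[0,0,0],[0,0,0]])

```text
clock: 3.9
eef_pos: [584.1, 143.1, 11.8]
tcp_rot: [-3.141, -0.002, 0.009]
contact_force: [3.9, -1.1, -2.0]
opening: 0.501
grasp_force: 1.7
```

Emit:
play_rows(dp=[[-0.06,0,0],[-0.12,0,0],[-0.18,0,0],[-0.24,0,0],[-0.3,0,0]], rot=[[0,0,0],[0,0,0],[0,0,0],[0,0,0],[0,0,0]])

```text
clock: 4.32
eef_pos: [572.7, 143.2, 11.8]
tcp_rot: [-3.141, -0.002, 0.009]
contact_force: [5.3, 0.7, 2.7]
opening: 0.5
grasp_force: 2.6
```

```bash
cat >> h.py <<'E'
def tray(n,lo,hi,name=None):
    """tray top rectangle: search box given as world corners lo..hi at z=30"""
    f=grab(n); q=proj(f,[[x,y,30] for x in(lo[0],hi[0]) for y in(lo[1],hi[1])])
    a,b=np.floor(q.min(0)).astype(int);c,d=np.ceil(q.max(0)).astype(int)
    g=f["color"][b:d,a:c].astype(int); m=(g.min(2)>95).astype(np.uint8)
    m=cv2.morphologyEx(m,cv2.MORPH_CLOSE,np.ones((5,5)))
    cs,_=cv2.findContours(m,cv2.RETR_EXTERNAL,cv2.CHAIN_APPROX_NONE); k=max(cs,key=cv2.contourArea)
    P=onz(f,k.reshape(-1,2)+[a,b],30)[:,:2].astype(np.float32)
    print(n,np.round(cv2.minAreaRect(P),1) if 0 else cv2.minAreaRect(P),"x",P[:,0].min(),P[:,0].max(),"y",P[:,1].min(),P[:,1].max())
    if name: save(f,name,(a-20,b-20,c+20,d+20),5)
E
python3 - <<'E'
from h import *
tray("top",(455,50),(600,225)); s=telemetry.sense(); print(s["eef_pos"],s["contact_force"])
f=grab("scene"); save(f,"s2.png",(150,150,350,300),4)
E
```

```text
top ((530.6052856445312, 140.0649871826172), (176.18661499023438, 148.10719299316406), 88.96096801757812) x 454.96637 606.2441 y 53.007027 228.00145
[572.27909023 143.15666821  11.79420091] [2.83782026 0.23514367 2.63837045]
```

View pics/s2.png

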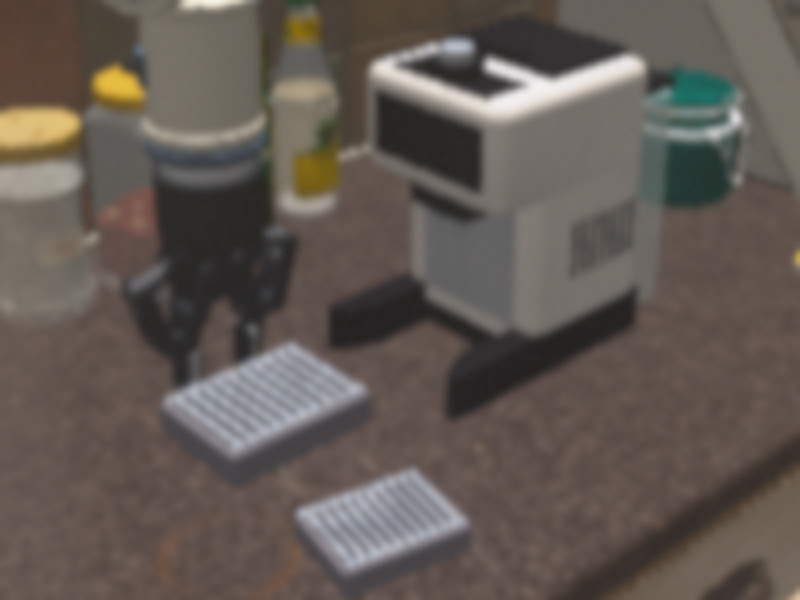

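The crop shows the tray moved toward the robot, with its top corners at about (165,405), (292,343), (370,390) and (238,460) and the fingers behind its long side. The arm blocks the top view, so I'll use the scene camera.

```bash
python3 - <<'E'
from h import *
import pickle
s=pickle.load(open("scene0.pkl","rb"))
g=grab("scene")
for f in (s,g):
    im=f["color"].astype(int); m=(im.min(2)>100).astype(np.uint8)
    m=cv2.morphologyEx(m,cv2.MORPH_CLOSE,np.ones((5,5)))
    n,l,st,c=cv2.connectedComponentsWithStats(m)
    for i in range(1,n):
        P=onz(f,[c[i]],30)[0]
        if 450<P[0]<600 and 90<P[1]<200 and st[i,4]>300:
            k=cv2.findContours((l==i).astype(np.uint8),cv2.RETR_EXTERNAL,cv2.CHAIN_APPROX_NONE)[0][0]
            print(st[i],cv2.minAreaRect(onz(f,k.reshape(-1,2),30)[:,:2].astype(np.float32)))
S=lambda p:np.array(p)/4+[150,150]-0.4
print(onz(g,S([[164,405],[292,343],[370,390],[238,460]]),30)[:,:2])
print(onz(s,S([[150,397],[280,333],[357,380],[222,443]]),30)[:,:2])
E
```

```text
[188 233  51  29 819] ((531.5093383789062, 142.08148193359375), (99.28275299072266, 124.15074920654297), 1.567660927772522)
[190 235  52  30 834] ((516.3472900390625, 142.80331420898438), (98.85811614990234, 123.10186004638672), 0.42919570207595825)
[[551.6045124  202.30819959]
 [560.06883412  85.93505158]
 [471.81044792  83.98764141]
 [464.5846591  201.47408571]]
[[566.71006872 204.11061678]
 [577.93312797  83.78042949]
 [488.03691078  82.47028025]
 [487.30800652 198.35011793]]
```

Emit:
play_rows(dp=[[-0.05,0,0],[-0.1,0,0],[-0.15,0,0],[-0.2,0,0],[-0.25,0,0]], rot=[[0,0,0],[0,0,0],[0,0,0],[0,0,0],[0,0,0]])

```text
clock: 4.88
eef_pos: [562.8, 143.0, 11.7]
tcp_rot: [-3.141, -0.002, 0.009]
contact_force: [6.4, 1.3, 3.5]
opening: 0.501
grasp_force: 2.9
```

Emit:
play_rows(dp=[[0,0,0],[0.15,0,0],[0.3,0,0],[0.3,0,-0.8],[0.3,0,-1.6]], rot=[[0,0,0],[0,0,0],[0,0,0],[0,0,0],[0,0,0]])

```text
clock: 5.3
eef_pos: [571.6, 142.3, 73.5]
tcp_rot: [3.14, 0.007, 0.009]
contact_force: [1.0, -0.9, 0.7]
opening: 0.504
grasp_force: 0.0
```

Emit:
play_rows(dp=[[-0.32,-0.44,0],[-0.64,-0.88,0],[-0.96,-1.3,0],[-1.28,-1.74,0],[-1.6,-2.18,0]], rot=[[0,0,-1],[0,0,-2],[0,0,-3],[0,0,-4],[0,0,-5]])

```text
clock: 5.72
eef_pos: [507.8, 229.9, 74.8]
tcp_rot: [-3.141, 0.002, 0.537]
contact_force: [-0.1, -0.3, -0.0]
opening: 0.501
grasp_force: 0.0
```

Emit:
play_rows(dp=[[0,0,0],[0,0,0],[0,0,0],[0,0,0],[0,0,0]], rot=[[0,0,-1],[0,0,-2],[0,0,-3],[0,0,-4],[0,0,-5]])

```text
clock: 6.13
eef_pos: [508.3, 229.3, 74.7]
tcp_rot: [-3.14, 0.002, 1.061]
contact_force: [0.1, 0.4, 0.7]
opening: 0.5
grasp_force: 0.0
```

Emit:
play_rows(dp=[[0,0,0],[0,0,0],[0,0,0],[0,0,0],[0,0,0]], rot=[[0,0,-1],[0,0,-2],[0,0,-3],[0,0,-4],[0,0,-5]])

```text
clock: 6.55
eef_pos: [508.3, 229.2, 74.6]
tcp_rot: [-3.139, 0.001, 1.585]
contact_force: [0.2, -0.3, -0.4]
opening: 0.495
grasp_force: 0.0
```

```bash
python3 - <<'E'
from h import *
print(telemetry.sense()["eef_pos"])
f=grab("scene"); save(f,"s3.png",(150,150,350,300),3)
a=cv2.imread("pics/s3.png"); f=grab("top"); save(f,"t3.png",(190,140,300,245),4); b=cv2.imread("pics/t3.png")
w=np.zeros((600,800,3),np.uint8)
import pickle; pickle.dump(f,open("top3.pkl","wb"))
b=b[:420]; c=np.vstack([cv2.resize(a,(400,300)),cv2.resize(b,(400,int(420*400/440)))])[:600]
cv2.imwrite("pics/c3.png",cv2.resize(b,None,fx=1.4,fy=1.4)[:590])
E
```

```text
[508.30759425 229.21993439  74.62936735]
```

View pics/c3.png

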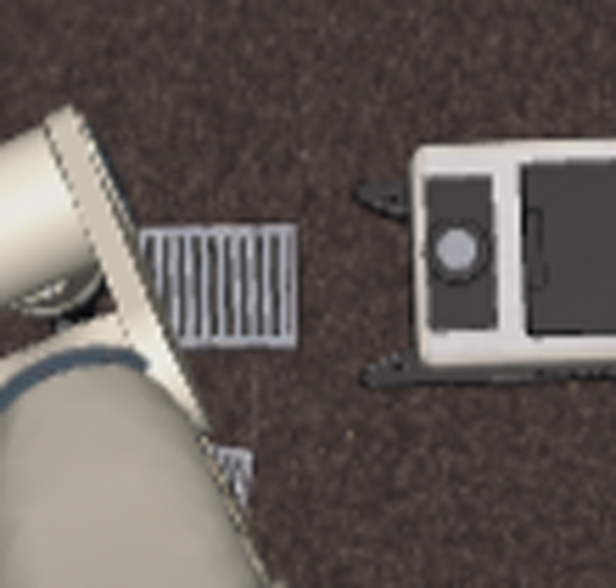

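The enlarged top view (5.6x, offset (190,140)) shows the tray's leading end at (295,226)-(296,346), mid-line 286. The arm tips are at (357,190) and (361,379), mid-line 284.5. The tray is centred on the bay within about 1 mm and parallel within about 1°. I'll go down behind its near end and push.

Emit:
play_rows(dp=[[0,0,0.4],[0,0,0.8],[0,0,1.2],[0,0,1.5],[0,0,1.57]], rot=[[0,0,0],[0,0,0],[0,0,0],[0,0,0],[0,0,0]])

```text
clock: 7.07
eef_pos: [507.5, 228.9, 10.3]
tcp_rot: [-3.138, 0.002, 1.577]
contact_force: [-1.2, 0.6, 0.1]
opening: 0.499
grasp_force: 0.0
```

Emit:
play_rows(dp=[[-0.1,0,0],[-0.2,0,0],[-0.3,0,0],[-0.4,0,0],[-0.5,0,0]], rot=[[0,0,0.05],[0,0,0.05],[0,0,0.05],[0,0,0.05],[0,0,0.05]])

```text
clock: 7.48
eef_pos: [509.8, 209.6, 13.3]
tcp_rot: [3.14, -0.001, 1.574]
contact_force: [-0.0, 4.3, 0.1]
opening: 0.503
grasp_force: 2.0
```

Emit:
play_rows(dp=[[-0.15,0,0],[-0.3,0,0],[-0.45,0,0],[-0.6,0,0],[-0.75,0,0]], rot=[[0,0,0],[0,0,0],[0,0,0],[0,0,0],[0,0,0]])

```text
clock: 7.9
eef_pos: [510.2, 179.8, 13.3]
tcp_rot: [3.14, -0.001, 1.574]
contact_force: [0.1, 5.2, 3.3]
opening: 0.498
grasp_force: 2.9
```

```bash
python3 - <<'E'
from h import *
f=grab("top"); im=f["color"]
# leading end corners of tray, arm tips: look at bright pixels in world window
m=(im.astype(int).min(2)>110)
ys,xs=np.nonzero(m); P=onz(f,np.c_[xs,ys],30)
for y0 in (55,65,75,85,95):
    k=(abs(P[:,1]-y0)<5)&(P[:,0]>440)&(P[:,0]<580); print(y0,P[k,0].min() if k.any() else 0,P[k,0].max() if k.any() else 0)
k=(P[:,0]>450)&(P[:,0]<570)&(P[:,1]>25)
for x0 in (475,490,505,520,535):
    kk=k&(abs(P[:,0]-x0)<5); print(x0,"front y",P[kk,1].min())
save(f,"t4.png",(190,150,300,235),6)
E
```

```text
55 466.88086582970374 550.7806981254291
65 467.0266220698958 550.9308355043277
75 467.24510036981917 551.156361340064
85 467.39065038929107 551.3069271614147
95 467.60882532280107 551.457666875514
475 front y 52.942659259351004
490 front y 52.68528230412454
505 front y 52.49234290753249
520 front y 52.23520760710663
535 front y 51.97819810309376
```

View pics/t4.png

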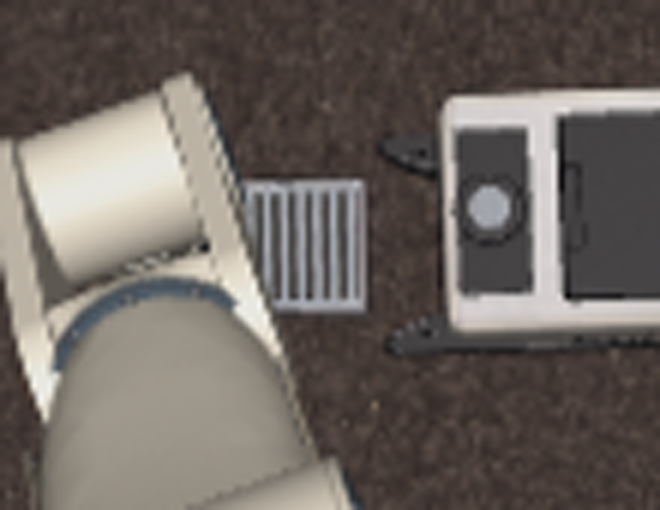

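The crop (6x, offset (190,150)) shows the tray's leading end at (365,180)-(365,310). It's square to the bay and centred between the arm tips at (385,147) and (390,345). I'll keep pushing.

Emit:
play_rows(dp=[[-0.15,0,0],[-0.3,0,0],[-0.45,0,0],[-0.6,0,0],[-0.75,0,0]], rot=[[0,0,0],[0,0,0],[0,0,0],[0,0,0],[0,0,0]])

```text
clock: 8.37
eef_pos: [510.1, 149.9, 13.1]
tcp_rot: [3.14, -0.001, 1.574]
contact_force: [-0.8, 5.6, 3.2]
opening: 0.5
grasp_force: 3.0
```

Emit:
play_rows(dp=[[-0.12,0,0],[-0.24,0,0],[-0.36,0,0],[-0.48,0,0],[-0.6,0,0]], rot=[[0,0,0],[0,0,0],[0,0,0],[0,0,0],[0,0,0]])

```text
clock: 8.78
eef_pos: [510.1, 125.9, 13.1]
tcp_rot: [3.14, -0.001, 1.574]
contact_force: [0.7, 6.4, 3.3]
opening: 0.501
grasp_force: 3.1
```

Emit:
play_rows(dp=[[-0.1,0,0],[-0.2,0,0],[-0.3,0,0],[-0.4,0,0],[-0.5,0,0]], rot=[[0,0,0],[0,0,0],[0,0,0],[0,0,0],[0,0,0]])

```text
clock: 9.2
eef_pos: [510.2, 105.9, 13.1]
tcp_rot: [3.14, -0.001, 1.574]
contact_force: [-0.3, 6.7, 4.4]
opening: 0.499
grasp_force: 3.1
```

Emit:
play_rows(dp=[[-0.08,0,0],[-0.16,0,0],[-0.24,0,0],[-0.32,0,0],[-0.4,0,0]], rot=[[0,0,0],[0,0,0],[0,0,0],[0,0,0],[0,0,0]])

```text
clock: 9.62
eef_pos: [510.3, 89.9, 13.1]
tcp_rot: [3.14, -0.001, 1.574]
contact_force: [-0.2, 6.7, 4.0]
opening: 0.497
grasp_force: 3.2
```

Emit:
play_rows(dp=[[-0.03,0,0],[-0.06,0,0],[-0.09,0,0],[-0.12,0,0],[-0.15,0,0]], rot=[[0,0,0],[0,0,0],[0,0,0],[0,0,0],[0,0,0]])

```text
clock: 10.03
eef_pos: [510.1, 85.7, 13.1]
tcp_rot: [3.14, -0.003, 1.572]
contact_force: [-3.1, 30.0, 3.4]
opening: 0.504
grasp_force: 15.1
```

Emit:
play_rows(dp=[[-0.02,0,0],[-0.04,0,0],[-0.04,0,0],[-0.04,0,0],[-0.04,0,0]], rot=[[0,0,0],[0,0,0],[0,0,0],[0,0,0],[0,0,0]])

```text
clock: 10.45
eef_pos: [509.8, 85.6, 13.1]
tcp_rot: [3.141, -0.005, 1.573]
contact_force: [-3.0, 32.2, 3.8]
opening: 0.501
grasp_force: 16.3
```

```bash
python3 - <<'E'
from h import *
s=telemetry.sense();print(s["eef_pos"],s["contact_force"])
f=grab("scene"); save(f,"s5.png",(210,190,330,275),6.5)
E
```

```text
[509.81604264  85.58354898  13.11381795] [-2.97566043 32.17780953  3.83295039]
```

View pics/s5.png

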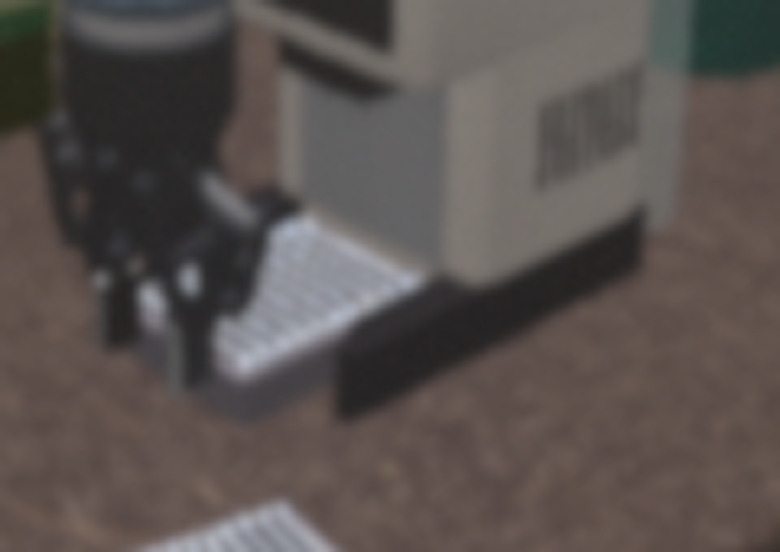

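The crop (6.5x, offset (210,190)) shows the tray between the arms with its far edge at the back wall, (305,215)-(420,280). Its near corner is at (232,380). Next, how far the near end sticks out: it should be 35 mm.

```bash
python3 - <<'E'
from h import *
f=grab("scene")
C=lambda p:np.array(p)/6.5+[210,190]-0.4
np.set_printoptions(precision=1,suppress=True)
print("near corner top",onz(f,C([[225,382]]),30),"arm tip top/bottom",onz(f,C([[338,350]]),36),onz(f,C([[340,418]]),0))
print("far corners",onz(f,C([[305,213],[428,279]]),30))
E
```

```text
near corner top [[462.9  83.8  30. ]] arm tip top/bottom [[442.4  36.4  36. ]] [[442.7  34.2   0. ]]
far corners [[553.2 -44.6  30. ]
 [467.1 -44.3  30. ]]
```

Emit:
play_rows(dp=[[0,0,0],[0.1,0,0],[0.3,0,0],[0.6,0,-0.2],[0.8,0,-1.0]], rot=[[0,0,0],[0,0,0],[0,0,0],[0,0,0],[0,0,0]])

```text
clock: 10.97
eef_pos: [506.5, 114.1, 49.8]
tcp_rot: [-3.135, 0.002, 1.574]
contact_force: [-0.4, 0.1, -0.0]
opening: 0.5
grasp_force: 0.0
```

Emit:
play_rows(dp=[[0.3,0,-0.8],[0.6,0,-1.6],[0.9,0,-2.4],[1.2,0,-3.2],[1.5,0,-4.0]], rot=[[0,0,0],[0,0,0],[0,0,0],[0,0,0],[0,0,0]], fingers=0)

```text
clock: 11.38
eef_pos: [508.7, 174.6, 214.8]
tcp_rot: [3.141, 0.0, 1.574]
contact_force: [0.9, 0.1, -0.6]
opening: -0.003
grasp_force: 0.0
```

Emit:
play_rows(dp=[[0.4,0,-0.8],[0.8,0,-1.6],[1.2,0,-2.4],[1.6,0,-3.2],[2.0,0,-3.4]], rot=[[0,0,0],[0,0,0],[0,0,0],[0,0,0],[0,0,0]])

```text
clock: 11.8
eef_pos: [510.1, 255.6, 354.8]
tcp_rot: [3.135, -0.003, 1.574]
contact_force: [0.6, 0.7, -0.4]
opening: 0.003
grasp_force: 0.0
```

```bash
python3 - <<'E'
from h import *
f=grab("top"); im=f["color"]; g=grab("scene")
print(telemetry.sense()["eef_pos"])
a=cv2.resize(cv2.cvtColor(im[165:220,225:285],cv2.COLOR_RGB2BGR),None,fx=6.6,fy=6.6,interpolation=cv2.INTER_CUBIC)
b=cv2.resize(cv2.cvtColor(g["color"][210:265,240:300],cv2.COLOR_RGB2BGR),None,fx=6.6,fy=6.6,interpolation=cv2.INTER_CUBIC)
cv2.imwrite("pics/c6.png",np.hstack([a,b]))
E
```

```text
[509.4927468  256.30768761 351.57560555]
```

View pics/c6.png

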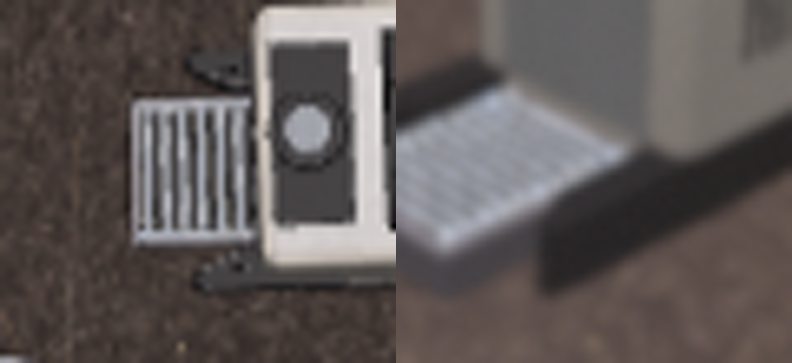

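The crop (left: top view, 6.6x, offset (225,165)) shows the near end at x≈132 and the arm tips at x≈187 to 193. That's roughly 35 mm of protrusion, and the tray is square between the arms. I'll check it with edge profiles and work out the moves to the button.

```bash
python3 - <<'E'
from h import *
import pickle
np.set_printoptions(precision=1,suppress=True)
f=grab("top"); f0=pickle.load(open("top0.pkl","rb"))
def edge(f,xs,y0,y1,z,sgn):
    """world y of the strongest brightness edge along lines of constant world x"""
    im=cv2.GaussianBlur(f["color"],(3,3),0.6).astype(np.float32).mean(2); ys=np.arange(y0,y1,0.5); out=[]
    for x in xs:
        q=proj(f,np.c_[np.full(len(ys),x),ys,np.full(len(ys),z)]).astype(np.float32)
        v=cv2.remap(im,q[:,:1].copy(),q[:,1:].copy(),cv2.INTER_CUBIC).ravel(); g=np.convolve(sgn*np.diff(v),np.ones(5)/5,"same"); i=g.argmax()
        k=slice(max(i-6,0),i+7); w=np.clip(g[k],0,None); out.append((w*(ys[:-1][k]+.25)).sum()/w.sum())
    return np.array(out)
print("initial near",edge(f0,range(500,570,8),185,215,30,-1),"front",edge(f0,range(500,570,8),65,95,30,1))
print("now near",edge(f,range(475,545,8),55,95,30,-1))
print("head front",edge(f,range(460,560,10),-15,15,235,-1))
print("head rear",edge(f,range(460,500,8),-185,-140,235,1))
im=f["color"].astype(int).mean(2)
for x0 in(435,438,441,444,447,571,574,577,580):
    ys=np.arange(20,56,3); q=proj(f,np.c_[np.full(len(ys),x0),ys,np.full(len(ys),36)]).round().astype(int); print(x0,im[q[:,1],q[:,0]].astype(int))
E
```

```text
initial near [197.8 198.5 198.6 198.5 195.1 200.6 201.3 201.3 201.3] front [81.8 81.7 81.7 81.7 81.8 81.7 81.6 81.7 81.9]
now near [74.9 74.9 74.7 74.7 74.4 74.6 74.3 74.2 74.2]
head front [-2.8 -1.8 -1.9 -1.2 -1.6 -0.3 -1.7 -1.7 -1.1 -0.7]
head rear [-164.1 -164.3 -164.3 -163.2 -162.9]
435 [45 45 54 47 49 49 55 66 58 58 60 61]
438 [58 58 60 73 38 38 33 57 56 56 64 66]
441 [67 67 67 66 63 63 41 57 56 56 63 63]
444 [67 67 67 66 63 63 41 57 56 56 63 63]
447 [66 66 66 73 50 50 43 72 65 65 62 56]
571 [54 67 65 65 65 51 29 29 50 64 54 54]
574 [67 66 66 66 65 63 38 38 48 68 51 51]
577 [65 66 66 66 62 57 50 50 54 60 60 60]
580 [57 65 64 64 50 39 53 53 58 71 62 62]
```

The near end sits at y=74.5 and the arm tips at about y=39 to 40. That's about 35 mm of protrusion with a hard stop at 32 N, so the tray is home and parallel. Next I'll press the button at (508.6, -29.5, 251) with the fingers shut.

Emit:
play_rows(dp=[[-0.72,0,0],[-1.44,0,0],[-2.16,0,0],[-2.88,0,0],[-3.57,-0.04,0]], rot=[[0,0,0],[0,0,0],[0,0,0],[0,0,0],[0,0,0]])

```text
clock: 12.37
eef_pos: [506.6, 108.8, 346.9]
tcp_rot: [-3.139, 0.001, 1.574]
contact_force: [0.8, -0.3, 1.0]
opening: -0.002
grasp_force: 0.0
```

Emit:
play_rows(dp=[[-0.9,0,0],[-1.8,0,0],[-2.7,0,0],[-3.3,0,0],[-3.57,0,0]], rot=[[0,0,0],[0,0,0],[0,0,0],[0,0,0],[0,0,0]])

```text
clock: 12.78
eef_pos: [506.8, -35.1, 347.1]
tcp_rot: [-3.139, 0.001, 1.571]
contact_force: [1.1, 1.1, 0.1]
opening: -0.001
grasp_force: 0.0
```

Emit:
play_rows(dp=[[0,0,0.5],[0,0,1.0],[0,0,1.5],[0,0,1.8],[0,0,1.9]], rot=[[0,0,0],[0,0,0],[0,0,0],[0,0,0],[0,0,0]])

```text
clock: 13.2
eef_pos: [506.1, -31.5, 269.4]
tcp_rot: [-3.136, -0.0, 1.574]
contact_force: [-0.6, 0.4, 0.0]
opening: 0.002
grasp_force: 0.0
```

Emit:
play_rows(dp=[[0,0,0],[0,0,0],[0,0,0]], rot=[[0,0,0],[0,0,0],[0,0,0]])

```text
clock: 13.45
eef_pos: [508.8, -31.6, 273.2]
tcp_rot: [3.141, 0.0, 1.575]
contact_force: [0.0, -0.1, 0.0]
opening: 0.004
grasp_force: 0.0
```

Emit:
play_rows(dp=[[0.04,0,0.1],[0.04,0,0.2],[0.04,0,0.3],[0.04,0,0.38],[0.04,0,0.42]], rot=[[0,0,0],[0,0,0],[0,0,0],[0,0,0],[0,0,0]])

```text
clock: 13.87
eef_pos: [508.2, -30.0, 255.1]
tcp_rot: [-3.141, -0.0, 1.575]
contact_force: [-0.2, -0.2, 0.1]
opening: -0.003
grasp_force: 0.0
```

Emit:
play_rows(dp=[[0,0,0.03],[0,0,0.06],[0,0,0.09],[0,0,0.12],[0,0,0.15]], rot=[[0,0,0],[0,0,0],[0,0,0],[0,0,0],[0,0,0]])

```text
clock: 14.28
eef_pos: [508.5, -30.1, 249.8]
tcp_rot: [3.141, 0.0, 1.574]
contact_force: [-0.7, 0.2, 2.3]
opening: -0.001
grasp_force: 0.9
```

Emit:
play_rows(dp=[[0,0,0.03],[0,0,0.06],[0,0,0.08],[0,0,0.1],[0,0,0.12]], rot=[[0,0,0],[0,0,0],[0,0,0],[0,0,0],[0,0,0]])

```text
clock: 14.7
eef_pos: [508.6, -30.1, 245.3]
tcp_rot: [3.141, 0.0, 1.574]
contact_force: [-3.7, -0.5, 15.0]
opening: -0.002
grasp_force: 7.3
```

It's bottomed at 15 N, against a spring of about 4 N. I'll press slightly more, hold for a moment, then release.

Emit:
play_rows(dp=[[0,0,0.02],[0,0,0.03],[0,0,0.03],[0,0,0.03],[0,0,0.03]], rot=[[0,0,0],[0,0,0],[0,0,0],[0,0,0],[0,0,0]])

```text
clock: 15.12
eef_pos: [508.7, -30.1, 245.3]
tcp_rot: [3.141, 0.0, 1.574]
contact_force: [-6.2, 0.7, 17.2]
opening: 0.0
grasp_force: 8.6
```

Emit:
play_rows(dp=[[0,0,-0.1],[0,0,-0.3],[0,0,-0.8],[0,0,-1.5],[0,0,-2.2]], rot=[[0,0,0],[0,0,0],[0,0,0],[0,0,0],[0,0,0]])

```text
clock: 15.53
eef_pos: [507.8, -30.0, 332.2]
tcp_rot: [-3.14, -0.0, 1.575]
contact_force: [0.5, -0.7, 0.2]
opening: -0.001
grasp_force: 0.0
```

Emit:
play_rows(dp=[[0.5,0,0],[1.2,0,0],[2.0,0,0],[2.8,0,0],[3.2,0,0]], rot=[[0,0,0],[0,0,0],[0,0,0],[0,0,0],[0,0,0]])

```text
clock: 15.95
eef_pos: [507.7, 100.7, 331.8]
tcp_rot: [-3.142, -0.001, 1.575]
contact_force: [0.2, 0.7, -0.0]
opening: 0.0
grasp_force: 0.0
```

Emit:
play_rows(dp=[[0.6,0,0],[1.3,0,0],[2.0,0,0],[2.4,0,0],[2.4,0,0]], rot=[[0,0,0],[0,0,0],[0,0,0],[0,0,0],[0,0,0]])

```text
clock: 16.37
eef_pos: [507.4, 196.8, 331.6]
tcp_rot: [-3.141, -0.001, 1.577]
contact_force: [0.2, 0.4, -0.8]
opening: 0.003
grasp_force: 0.0
```

```bash
python3 - <<'E'
from h import *
import pickle
f=grab("top"); f0=pickle.load(open("top0.pkl","rb")); s=grab("scene"); s0=pickle.load(open("scene0.pkl","rb"))
print(telemetry.sense()["eef_pos"],telemetry.sense()["contact_force"])
def d(a,b,n,x0,y0,x1,y1): print(n,np.abs(a["color"][y0:y1,x0:x1].astype(int)-b["color"][y0:y1,x0:x1]).mean())
d(f,f0,"mug top",140,160,182,194);d(f,f0,"spoon top",150,192,172,230);d(f,f0,"canister",345,145,388,190)
d(s,s0,"mug scene",88,245,148,302);d(s,s0,"spoon scene",115,300,165,336);d(s,s0,"button scene",255,155,275,172)
im=f["color"].astype(int).min(2)
ys=np.arange(55,95,1.); 
for x in(480,508,535):
    q=proj(f,np.c_[np.full(40,x),ys,np.full(40,30)]).astype(np.float32)
    v=cv2.remap(im.astype(np.float32),q[:,:1].copy(),q[:,1:].copy(),1).ravel(); print("near end y",ys[np.diff(v).argmin()])
E
```

```text
[507.38098525 194.1747807  331.49827754] [ 0.57883406 -0.61987832 -0.63569683]
mug top 47.71008403361345
spoon top 5.263955342902712
canister 4.638931955211025
mug scene 0.644541910331384
spoon scene 0.6240740740740741
button scene 0.6401960784313725
near end y 73.0
near end y 73.0
near end y 72.0
```

```bash
python3 -c "
from rig import r
print(r.sign_off())"
```

```text
the job is handed in; nothing more can be done
None
```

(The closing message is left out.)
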